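Peel the top tray liner off its stuck stack and hold it over the light box

TASK

Check the top oil-tray liner for pinholes: first slide the light box's dimmer up to the red mark and leave it there. Then take the top liner by its thumb grip and peel it off the stack it is stuck to - raise the grip corner while the opposite corner is still down on the stack, so that the other liners stay where they stand - and carry it over the lit panel. Finish while still holding it by the grip, level and still, centred over the panel about a hand's breadth (10 cm) above it; do not put it down or let go, and leave the tools and tins on the bench where they are.

Things in the scene. Friction and masses are not known exactly. Their poses are not given: they have to be found in the camera images.
- dimmer (a joint): Position of the light box's slide dimmer, m: 0 at the dim end of its track (the end towards the robot when the box is not turned), 0.090 at the bright end; it grows along the light box's own +x. The red mark is at 0.075, and the cap's black centre line must stand there to within 5 mm. The cap is pushed with about 1.5 N and stays where it is left.
- dimmer_top (a point): Centre of the top of the dimmer's orange cap, which is 14 mm long along the track, 22 mm wide across it and 26 mm tall (it stands on the light box's border, 18 mm above the bench). Its axes are those of the light box: x along the track towards bright, y across the track.
- dimmer_mark (a point): The red mark: a pair of short red lines either side of the track, on the border of the light box; this point lies between them on the track's centre line, at the border's top, 18 mm above the bench. Same axes as the light box.
- lightbox: Flat aluminium light box fixed to the bench, 240 mm (x) x 280 mm (y) x 18 mm high, origin at the centre of its underside; x points away from the robot when it is not turned. The bright white panel fills most of it; the black dimmer strip runs along its right-hand (-y) border.
- panel (a point): Centre of the top of the white lit panel (208 mm x 198 mm), 18 mm above the bench. Same axes as the light box.
- stack: The six lower liners, stuck together, a loose stack (0.7 kg) standing on the bench: milky blue-grey plastic trays with cut corners, 220 mm (x) x 180 mm (y) over the rim, rims 12 mm wide and 10 mm apart. Origin at the centre of its underside; its top rim, the seat of the top liner's skirt, is 84 mm above that. z is up.
- liner: Top liner (0.12 kg), same tray, nested in the stack, axes along the stack's; origin at the centre of its underside, 60 mm above the bench; 34 mm deep. Its skirt rests on the rim below. Dried oil sticks it at 4 spots, 1.5 to 4 N each: lifted flat, it drags the stack up with it; swung up about the far corner by 0.2 rad (hand tilting with it), all spots have let go one by one.
- liner_grip (a point): Centre of the top of the liner's thumb grip: a block on the cut +x +y corner, at (90.7, 70.7, 60) mm in the liner's frame, 15 mm thick along the 45-degree diagonal (x+y), 34 mm wide across it, standing 26 mm above the rim; top 120 mm above the bench. Pinch the 15 mm from above with the fingertips kept just above the rim (at most 25 mm below the top). Axes as the liner's.
- liner_far (a point): Middle of the lower edge of the top liner's skirt at the cut corner opposite the grip, at (-96, -76, 24) mm in the liner's frame; seated, 84 mm above the bench. The liner peels about the line through it that runs level and square to the diagonal. Axes as the liner's.
- gouge_red: Bystander: carving gouge with pale wooden handle and red band, 250 mm long, lying along its x, 27 mm high; origin under its middle.
- gouge_green: Bystander: wide gouge with brown handle and green band, 250 mm long, lying along its x, 27 mm high; origin under its middle.
- mallet: Bystander: turned dark wooden carver's mallet standing on its head, 84 mm across, 178 mm tall; origin under its centre.
- oil: Bystander: small amber oil bottle with black cap, 60 mm across, 105 mm tall; origin under its centre.
- wax: Bystander: yellow wax tin, 80 mm across, 55 mm tall; origin under its centre.
- blank: Bystander: pale wooden carving blank, 160 x 90 x 45 mm; origin under its centre.
- strop: Bystander: leather-faced strop paddle, 300 mm long along its x, 60 mm wide, 15 mm high; origin under its face.

How it is judged (in metres and radians):
On the way, in this order (a step that is already met when the one before it is completed fails the run):
1. the dimmer stands at the red mark (within 5 mm) (value of joint dimmer between 0.07 and 0.08 m), for 0.3 s.
2. the liner is held by its grip with that corner raised 25 mm or more while the opposite corner is still down on the stack (within 6 mm) and the stack flat on the bench (z of liner_grip in the frame of stack above 0.145 m and z of liner_far in the frame of stack below 0.09 m and distance between the grasp point and liner_grip below 0.04 m and contact force between the fingers and liner above 1 N and angle between stack's own z axis and vertical below 0.025 rad), for 0.1 s.
At the end, for the whole second after the job is handed in: Dimmer within 5 mm of the red mark; liner held by its thumb grip, underside 60-160 mm above the panel, centred within 40 mm, level within 0.15 rad, still, touching neither light box nor stack; the other liners flat on the bench within 40 mm of where they were (all of step 1 and horizontal distance between liner and panel below 0.04 m and z of liner in the frame of panel between 0.06 and 0.16 m and angle between liner's own z axis and vertical below 0.15 rad and linear speed of liner below 0.02 m/s and contact force between the fingers and liner above 1 N and distance between the grasp point and liner_grip below 0.04 m and contact force between liner and lightbox below 0.1 N and contact force between liner and stack below 0.1 N and angle between stack's own z axis and vertical below 0.03 rad and height (world z) of stack below 0.004 m and distance of stack from where it was at the start of the episode below 0.04 m); the arm keeps its last pose, push and grip.
It fails at once if the rest of the stack is lifted (more than 10 mm) or tipped (more than 0.1 rad) along with the liner (height (world z) of stack above 0.01 m or angle between stack's own z axis and vertical above 0.1 rad).
It fails at once if a bystander is moved by more than 30 mm (distance of any of gouge_red, gouge_green, mallet, oil, wax, blank, strop from where it was at the start of the episode above 0.03 m).
It also fails if it takes over 58 s, if anything falls off the work surface, if the arm or the gripper's body presses on something with over 40 N, if the wrist force passes 120 N, or if a joint passes its speed limit or range.

ROBOT

A 6-joint arm with a two-finger parallel gripper is mounted at the origin on the work surface. World frame = base frame: x ahead of the robot, y to its left, z up, the work surface at z = 0. Lengths are in mm, angles in rad, forces in N, time in s.
With the tool pointing down it reaches from about 350 to 925 mm from the base axis. Payload 6.4 kg.
Tool frame: the origin (TCP) lies midway between the tips of the shut fingers; the grasp point (between the pads) lies 19 mm behind it; z points along the fingers, y is the line along which they close (so a half turn about z gives the same grasp; the last joint's range is limited). The gripper opens to 94 mm and grips with 3 to 60 N. Pads are 16 mm wide; open, the fingers measure 119 mm over their backs; the gripper's body (75 mm by 177 mm) begins 78 mm behind the grasp point.
Start: joints at [-1.439, 0.245, 1.558, -0, 1.339, -0.174], TCP at [195.691, -619.854, 182.855] pointing down, gripper open.
Joint ranges: [-3.13, 3.13], [-1.02, 2.26], [0.13, 2.54], [-0.95, 4.09], [0.21, 2.88], [-2.74, 2.74]. Speed limits (rad/s): [2.57, 2.57, 3.14, 3.14, 3.14, 3.14].

INTERFACE

Orientations are given as a rotation vector (axis times angle).
In Python, from cell import robot gives the robot as it stands.
- The arm moves only by the shell command python3 -m handwheel 'ROWS' [FORCE]. ROWS is JSON, a list of rows, each a list of 3 entries, a list of its own where there are three numbers: the shift along the tool's x, y, z as a fraction of full scale, then the turn about the tool's z as a fraction of full scale, then the gripper's target within -1 to 1 (fully open at 1, half-way at 0, shut at -1). In form: [[[tx, ty, tz], twist, hand], ...]. A call has 1 to 20 rows; each row shifts and turns the commanded pose from where the row before left it, along the tool's axes as they then stand; what a row does not reach is not made up. Full scale, the value 1, is 20 mm for a shift and 6 degrees for a turn. A row lasts 1/12 s, in which the tool goes at most 41.7 mm and 7.16 degrees, less where a joint would pass 70% of its speed; a pose out of reach is approached as far as the arm can. A call with a number of a shift or a turn outside -1 to 1 is refused whole. A call with a gripper value outside its range is refused whole. The fingers move at their own pace and stop on an object; FORCE is the grip in N (left out, the last holds). Time passes only in rows, so rows that do not move let the fingers close. It gives the time, the measured TCP pose, the force, the opening and the grip force at its end, in the units of the state.
- robot.get_state(): the state, without advancing time (a new reading comes with each control period).
- robot.snapshot(name): name is "scene" or "top"; returns (picture, depth): 384x512x3 uint8, red, green, blue; 384x512 float32, mm along the optical axis (not along the pixel's ray), 0 where there is no reading.
- robot.calibration(name): a dict with "mtx" (3x3 intrinsics, pixels), "k1" (the pictures are not rectified: a ray, as slopes to the right and down, at radius r is drawn at 1 + k1 r^2 times it, then the intrinsics apply), "world_to_cam" (4x4, takes a point from world to camera coordinates). Camera axes: x right, y up, looking along -z (the intrinsics and any distortion apply to the point x, -y, -z); pixel columns grow to the right and rows downward; lengths in mm; the calibration is good to about 2 mm. A picture is of the moment at which its call begins. calibration takes no time and is no camera call.
- robot.finish_job(): hands the job in; it is judged then, once.
The state is a dict: "t": time; "q": joint angles; "joint_velocities": joint speeds; "effort": joint torques, N m; "tool_pos": TCP position; "ee_rot": TCP orientation; "wrist_force": force on the tool from outside, world axes, zero at the start; "moment": the same for the moment, N m; "grip_width": finger opening in mm; "gripper_force": force on a finger pad.
Only numpy, scipy, OpenCV 4.12 (cv2) and the standard library are available. Lean on these libraries where they do the work, as an engineer would, in place of code of your own. Each camera call takes 0.05 s, during which the arm holds its last target. There are 200 camera calls.

## Working session

There is one attempt and no reset: what is moved stays moved. The work goes in short steps, Python scripts to look and compute and a shell command to move; the robot and the scene stay as the last step left them, time stands still between calls to the robot, and variables do not carry over. Pictures are saved under pics/ and viewed, at most 10 in all, crops included, and the job is handed in when it is done.

```bash
mkdir -p pics; ls; cat > h.py <<'E'
import numpy as np, cv2, pickle
from cell import robot
from scipy.spatial.transform import Rotation as R
def snap(n,tag):
    im,d=robot.snapshot(n); c=robot.calibration(n)
    pickle.dump((im,d,c),open(f'pics/{n}_{tag}.pkl','wb')); cv2.imwrite(f'pics/{n}_{tag}.png',im[:,:,::-1]); return im,d,c
def load(n,tag): return pickle.load(open(f'pics/{n}_{tag}.pkl','rb'))
def ray(c,u,v):
    K=np.array(c['mtx']);p=np.array([(u-K[0,2])/K[0,0],(v-K[1,2])/K[1,1]]);s=p.copy()
    for _ in range(20): s=p/(1+c['k1']*(s@s))
    return np.array([s[0],-s[1],-1.])
def pt(c,u,v,d):
    T=np.linalg.inv(np.array(c['world_to_cam'])); return T[:3,:3]@(ray(c,u,v)*d)+T[:3,3]
def ptz(c,u,v,z):
    T=np.linalg.inv(np.array(c['world_to_cam'])); r=T[:3,:3]@ray(c,u,v); return T[:3,3]+r*(z-T[2,3])/r[2]
def proj(c,P):
    T=np.array(c['world_to_cam']);q=T[:3,:3]@np.array(P,float)+T[:3,3];x=np.array([q[0],-q[1]])/-q[2]
    x=x*(1+c['k1']*(x@x));K=np.array(c['mtx']);return K[0,0]*x[0]+K[0,2],K[1,1]*x[1]+K[1,2]
E
python3 - <<'E'
from h import *
for n in('scene','top'):
    im,d,c=snap(n,'a'); print(n,np.linalg.inv(np.array(c['world_to_cam'])).round(2).tolist(),c['k1'],np.array(c['mtx']).tolist(),(d>0).mean())
print(robot.get_state())
E
```

```text
pics
scene [[-0.24, -0.67, 0.7, 1507.59], [0.97, -0.15, 0.18, 189.36], [-0.02, 0.72, 0.69, 1016.45], [0.0, 0.0, 0.0, 1.0]] 0.006773539153617083 [[435.8781968764134, 0.0, 247.46683006221699], [0.0, 435.8781968764134, 188.9125433348054], [0.0, 0.0, 1.0]] 0.9960530598958334
top [[-0.02, 0.99, -0.14, 392.81], [-1.0, -0.03, -0.01, -52.89], [-0.01, 0.14, 0.99, 1415.94], [0.0, 0.0, 0.0, 1.0]] 0.010642507222626591 [[357.2814445058408, 0.0, 257.1743429219486], [0.0, 357.2814445058408, 194.27785248244206], [0.0, 0.0, 1.0]] 0.9958699544270834
{'t': 0.1, 'q': array([-1.43909930e+00,  2.45737925e-01,  1.55884673e+00, -1.72752080e-05,
        1.33868689e+00, -1.74070849e-01]), 'joint_velocities': array([ 0.00022688, -0.00211898, -0.00392361, -0.00048844,  0.00081453,
        0.00060364]), 'effort': array([ 8.59738084e-04, -4.16914058e+01, -3.15525877e+01,  6.87430543e-02,
        3.09424486e-02, -4.78357390e-05]), 'tool_pos': array([ 195.61102959, -619.28330993,  181.88400963]), 'ee_rot': array([-3.10328887e+00, -4.78180714e-01, -2.94570671e-05]), 'wrist_force': array([-0.58396876,  0.43490418,  0.41564479]), 'moment': array([-0.04359242, -0.00772592,  0.05138594]), 'gripper_force': 0.0, 'grip_width': 93.95662457855093}
```

View pics/scene_a.png

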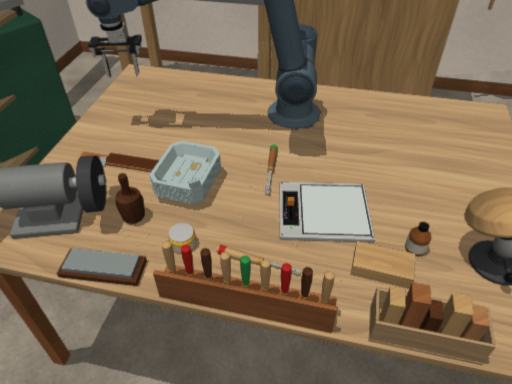

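View pics/top_a.png

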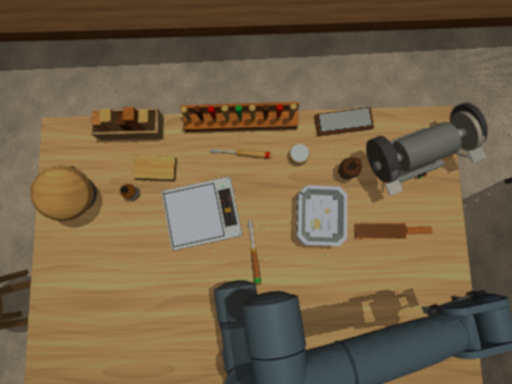

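The scene view shows the stack at about (187,172) and the light box at (327,211), with its dimmer at (291,205). In the top view the stack is at (322,216), the light box at (202,213) and the dimmer at (228,208). I'll enlarge crops next.

```bash
python3 - <<'E'
from h import *
a=load('top','a')[0][170:260,150:360]; b=load('scene','a')[0][135:250,145:385]
A=cv2.resize(a[:,:100],None,fx=4,fy=4,interpolation=cv2.INTER_CUBIC); A2=cv2.resize(a[:,130:],None,fx=5,fy=5,interpolation=cv2.INTER_CUBIC)[:,:400]
H=np.zeros((450,800,3),np.uint8);H[:360,:400]=A;H[:450,400:]=A2[:450]
cv2.imwrite('pics/ct.png',H[:,:,::-1])
B=load('scene','a')[0]
B1=cv2.resize(B[135:215,145:230],None,fx=4.7,fy=4.7,interpolation=cv2.INTER_CUBIC);B2=cv2.resize(B[175:250,275:375],None,fx=4,fy=4,interpolation=cv2.INTER_CUBIC)
H=np.zeros((380,800,3),np.uint8);H[:B1.shape[0],:B1.shape[1]]=B1[:380];H[:300,400:]=B2
cv2.imwrite('pics/cs.png',H[:,:,::-1])
E
```

```text
(no output)
```

View pics/ct.png

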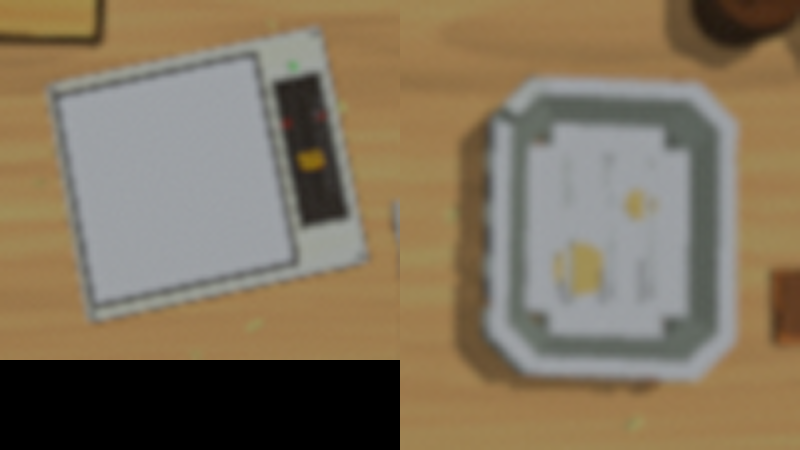

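View pics/cs.png

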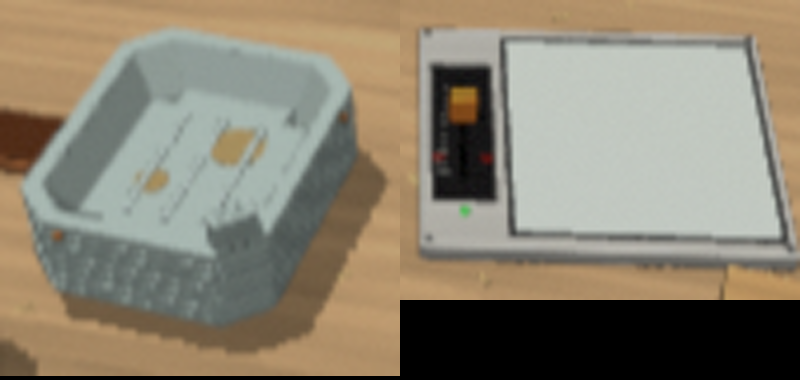

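The top crop shows the light box corners, the cap at (311,160), the red marks at (288,123) and (320,116), and the grip on the stack's upper-left cut corner, near (510,110). In the scene crop, the grip top is near (235,225) and the cap top near (463,97).

```bash
python3 - <<'E'
from h import *
im,d,c=load('top','a'); si,sd,sc=load('scene','a')
L=lambda x,y:((x+.5)/4-.5+150,(y+.5)/4-.5+170)
Rr=lambda x,y:((x-400+.5)/5-.5+280,(y+.5)/5-.5+170)
S1=lambda x,y:((x+.5)/4.7-.5+145,(y+.5)/4.7-.5+135)
S2=lambda x,y:((x-400+.5)/4-.5+275,(y+.5)/4-.5+175)
print('box');B=[ptz(c,*L(*p),18) for p in[(50,88),(318,28),(367,262),(92,320)]];print(np.round(B,1),np.mean(B,0))
Bs=[ptz(sc,*S2(*p),18) for p in[(752,38),(422,30),(422,248),(797,245)]];print(np.round(Bs,1))
for n,p,z in[('cap',(311,160),44),('mk1',(288,123),18),('mk2',(320,116),18),]:print(n,ptz(c,*L(*p),z).round(1))
for n,p,z in[('cap',(463,97),44),('mk1',(438,156),18),('mk2',(487,158),18)]:print(n,'s',ptz(sc,*S2(*p),z).round(1))
def tri(c1,p1,c2,p2):
    A=[];b=[]
    for c,p in((c1,p1),(c2,p2)):
        T=np.linalg.inv(np.array(c['world_to_cam']));r=T[:3,:3]@ray(c,*p);r/=np.linalg.norm(r);M=np.eye(3)-np.outer(r,r);A.append(M);b.append(M@T[:3,3])
    x=np.linalg.lstsq(np.vstack(A),np.hstack(b),rcond=None);return x[0].round(1),x[1]
print('tri cap',tri(c,L(311,160),sc,S2(463,97)))
print('tri grip',tri(c,Rr(513,105),sc,S1(233,223)))
Q=[ptz(c,*Rr(*p),94) for p in[(525,78),(705,83),(738,120),(735,345),(700,380),(523,375),(488,335)]];print(np.round(Q,1))
print('far rim tri',tri(c,Rr(719,362),sc,S1(147,35)))
for p in[S1(233,223)]:
  u,v=map(round,p);print('grip depth',pt(sc,u,v,sd[v,u]).round(1))
# depth points in liner area, rim heights
P=np.array([pt(sc,u,v,sd[v,u]) for u in range(145,225) for v in range(138,205)])
m=P[:,2]>88; print(len(P[m])); t=P[(P[:,2]>110)];print('high pts',t.round(0).tolist())
r=P[(P[:,2]>88)&(P[:,2]<98)][:,:2].astype(np.float32);print('rim rect',cv2.minAreaRect(r))
P=np.array([pt(c,u,v,d[v,u]) for u in range(285,360) for v in range(175,260)])
r=P[(P[:,2]>85)&(P[:,2]<102)][:,:2].astype(np.float32);print('rim rect top',cv2.minAreaRect(r));t=P[(P[:,2]>110)];print('high pts',t.round(0).tolist())
for n,p in[('gg',(256,250))]:
  pass
E
```

```text
box
[[617.1 336.8  18. ]
 [670.6  70.   18. ]
 [437.6  25.4  18. ]
 [388.5 292.8  18. ]] [528.42579462 181.26040329  18.        ]
[[387.9 295.4  18. ]
 [438.8  25.8  18. ]
 [673.3  69.7  18. ]
 [608.1 339.3  18. ]]
cap [535.9  76.2  44. ]
mk1 [575.9 100.9  18. ]
mk2 [582.   69.2  18. ]
cap s [535.9  75.8  44. ]
mk1 s [578.6  64.7  18. ]
mk2 s [572.2 102.2  18. ]
tri cap (array([535.9,  76. ,  44.1]), array([0.08409915]))
tri grip (array([ 593.9, -211.9,  109.2]), array([41.07758055]))
[[ 615.1 -219.2   94. ]
 [ 607.7 -353.3   94. ]
 [ 579.1 -376.1   94. ]
 [ 413.  -363.8   94. ]
 [ 388.3 -336.8   94. ]
 [ 395.  -208.1   94. ]
 [ 424.7 -183.7   94. ]]
far rim tri (array([ 400.9, -350.7,   95.8]), array([0.14502041]))
grip depth [ 603.  -213.3  117.9]
970
high pts [[1508.0, 189.0, 1016.0], [1508.0, 189.0, 1016.0], [1508.0, 189.0, 1016.0], [1508.0, 189.0, 1016.0], [1508.0, 189.0, 1016.0], [1508.0, 189.0, 1016.0], [1508.0, 189.0, 1016.0], [1508.0, 189.0, 1016.0], [604.0, -228.0, 124.0], [607.0, -227.0, 123.0], [612.0, -226.0, 123.0], [609.0, -227.0, 117.0], [604.0, -225.0, 125.0], [606.0
[... 2460 characters left out ...]
.0], [604.0, -217.0, 118.0], [600.0, -216.0, 125.0], [597.0, -217.0, 120.0], [592.0, -216.0, 122.0], [590.0, -217.0, 116.0], [607.0, -221.0, 121.0], [604.0, -221.0, 121.0], [600.0, -221.0, 118.0], [596.0, -220.0, 121.0], [593.0, -221.0, 118.0], [607.0, -224.0, 125.0], [603.0, -224.0, 124.0], [600.0, -224.0, 123.0], [597.0, -225.0, 116.0], [607.0, -228.0, 122.0], [604.0, -229.0, 117.0], [600.0, -228.0, 121.0], [393.0, -53.0, 1416.0], [393.0, -53.0, 1416.0], [393.0, -53.0, 1416.0], [393.0, -53.0, 1416.0], [393.0, -53.0, 1416.0], [393.0, -53.0, 1416.0], [393.0, -53.0, 1416.0], [393.0, -53.0, 1416.0], [393.0, -53.0, 1416.0], [393.0, -53.0, 1416.0], [393.0, -53.0, 1416.0], [393.0, -53.0, 1416.0]]
```

Measured so far:

| Item | Position (mm) | Yaw | Height |
|---|---|---|---|
| Cap | (536, 76) | – | 44.1 by triangulation, as expected |
| Light box | (528, 181) | 11° | – |
| Stack | (500.5, -280.5) | -4° | – |
| Grip | (595.5, -215.5) | – | about 120 |

I'll twist the tool so its y axis lies along the track.

```bash
python3 -m handwheel '[[[0,0,0],-1,0],[[0,0,0],-1,0],[[0,0,0],-1,0],[[0,0,0],-1,0],[[0,0,0],-1,0],[[0,0,0],-1,0],[[0,0,0],-1,0],[[0,0,0],-1,0],[[0,0,0],-1,0],[[0,0,0],-1,0],[[0,0,0],-1,0],[[0,0,0],-1,0],[[0,0,0],-1,0],[[0,0,0],-1,0]]'; cat >> h.py <<'E'
def st(goal=None):
    s=robot.get_state();M=R.from_rotvec(s['ee_rot']).as_matrix();print('t',s['t'],'p',s['tool_pos'].round(1),'x@',np.degrees(np.arctan2(M[1,0],M[0,0])).round(1),'tilt',(1+M[2,2]).round(4),'F',s['wrist_force'].round(1),'g',round(s['grip_width'],1),round(s['gripper_force'],1),'q6',s['q'][5].round(2))
    if goal is not None: print('rows tool',((M.T@(np.array(goal)-s['tool_pos']))/20).round(2))
E
python3 -c "
from h import *
st([536,76,130])
im,d,c=load('top','a');L=lambda x,y:((x+.5)/4-.5+150,(y+.5)/4-.5+170)
P=[ptz(c,*L(*p),18) for p in[(55,95),(257,54),(297,264),(93,304)]];print(np.round(P,1),np.mean(P,0))"
```

```text
t: 1.27
tool_pos: [195.7, -619.5, 182.2]
ee_rot: [-1.98, -2.438, -0.001]
wrist_force: [-0.5, 0.4, -0.8]
grip_width: 47.2
gripper_force: 0.0
t 1.2667 p [ 195.7 -619.5  182.2] x@ 101.8 tilt 0.0 F [-0.5  0.4 -0.8] g 47.2 0.0 q6 -1.65
rows tool [30.55 23.78  2.65]
[[609.9 331.8  18. ]
 [645.9 131.   18. ]
 [437.3  93.5  18. ]
 [403.8 292.   18. ]] [524.24111006 212.09567247  18.        ]
```

```bash
python3 -m handwheel '[[[1,0.78,0],0,0],[[1,0.78,0],0,0],[[1,0.78,0],0,0],[[1,0.78,0],0,0],[[1,0.78,0],0,0],[[1,0.78,0],0,0],[[1,0.78,0],0,0],[[1,0.78,0],0,0],[[1,0.78,0],0,0],[[1,0.78,0],0,0],[[1,0.78,0],0,0],[[1,0.78,0],0,0],[[1,0.78,0],0,0],[[1,0.78,0],0,0],[[1,0.78,0],0,0],[[1,0.78,0],0,0],[[1,0.78,0],0,0],[[1,0.78,0],0,0],[[1,0.78,0],0,0],[[1,0.78,0],0,0]]' >/dev/null
python3 -m handwheel '[[[1,0.78,0],0,0],[[1,0.78,0],0,0],[[1,0.78,0],0,0],[[1,0.78,0],0,0],[[1,0.78,0],0,0],[[1,0.78,0],0,0],[[1,0.78,0],0,0],[[1,0.78,0],0,0],[[1,0.78,0],0,0],[[1,0.78,0.8],0,0],[[0.5,0.4,0.8],0,0],[[0,0,0.8],0,0],[[0,0,0],0,0],[[0,0,0],0,0]]'; python3 -c "
from h import *
st([536,76,26])"
```

```text
t: 4.1
tool_pos: [539.3, 73.1, 133.8]
ee_rot: [-1.986, -2.432, 0.003]
wrist_force: [-0.3, -0.7, 1.0]
grip_width: 47.4
gripper_force: 0.0
t 4.1 p [539.3  73.1 133.8] x@ 101.5 tilt 0.0 F [-0.3 -0.7  1. ] g 47.4 0.0 q6 -0.28
rows tool [ 0.17 -0.12  5.39]
```

```bash
python3 -m handwheel '[[[0.17,-0.12,0.9],0,0],[[0,0,0.9],0,0],[[0,0,0.9],0,0],[[0,0,0.9],0,0],[[0,0,0.9],0,0],[[0,0,0.8],0,0],[[0,0,0],0,0],[[0,0,0],0,-1],[[0,0,0],0,-1],[[0,0,0],0,-1],[[0,0,0],0,-1],[[0,0,0],0,-1],[[0,0,0],0,-1],[[0,0,0],0,-1]]' 8; python3 -c "
from h import *
st([575.5,84,26])"
```

```text
t: 5.27
tool_pos: [537.4, 75.8, 29.2]
ee_rot: [1.987, 2.433, 0.0]
wrist_force: [-0.6, 0.1, -0.8]
grip_width: 4.0
gripper_force: 0.0
t 5.2667 p [537.4  75.8  29.2] x@ 101.5 tilt 0.0 F [-0.6  0.1 -0.8] g 4.0 0.0 q6 -0.27
rows tool [0.02 1.95 0.16]
```

```bash
python3 - <<'E'
from h import *
st()
snap('scene','b');snap('top','b')
B=load('scene','b')[0]; A=load('top','b')[0]
H=np.hstack([cv2.resize(B[165:245,270:350],None,fx=5,fy=5,interpolation=cv2.INTER_CUBIC),cv2.resize(A[170:250,170:250],None,fx=5,fy=5,interpolation=cv2.INTER_CUBIC)])
cv2.imwrite('pics/b.png',H[:,:,::-1])
E
```

```text
t 5.2667 p [537.4  75.8  29.2] x@ 101.5 tilt 0.0 F [-0.6  0.1 -0.8] g 4.0 0.0 q6 -0.27
```

View pics/b.png

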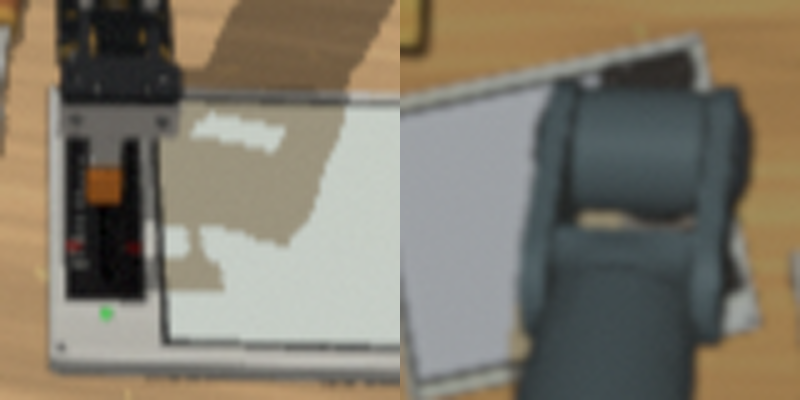

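The scene crop shows the cap's front face unobstructed at about (104,187), unmoved, with a finger above or behind it. I'll check this with the depth image.

```bash
python3 - <<'E'
from h import *
im,d,c=load('scene','b'); i0,d0,_=load('scene','a')
for u in(288,290,292):
  for v in range(186,210,2):
    print(u,v,im[v,u],pt(c,u,v,d[v,u]).round(0),'|',i0[v,u],pt(c,u,v,d0[v,u]).round(0))
E
python3 -m handwheel '[[[0,0,0],0,-1]]'
```

```text
288 186 [83 82 78] [626.  77. 183.] | [173 171 164] [452.  55.  19.]
288 188 [104 102  97] [617.  76. 166.] | [175 172 166] [466.  57.  23.]
288 190 [103 100  95] [619.  77. 160.] | [151 149 142] [470.  58.  18.]
288 192 [95 93 89] [549.  69.  85.] | [38 38 37] [482.  60.  20.]
288 194 [91 89 84] [549.  69.  76.] | [21 20 21] [495.  62.  24.]
288 196 [108 107 104] [549.  69.  68.] | [54 41 24] [496.  63.  16.]
288 198 [101  78  58] [535.  68.  46.] | [142 106  37] [536.  68.  46.]
288 200 [137  78  29] [542.  69.  44.] | [149 102  36] [544.  70.  46.]
288 202 [124  70  25] [542.  70.  34.] | [125  71  27] [545.  70.  37.]
288 204 [121  69  25] [544.  70.  28.] | [119  67  26] [548.  71.  32.]
288 206 [35 27 23] [545.  71.  20.] | [33 24 19] [547.  71.  22.]
288 208 [21 22 23] [553.  72.  19.] | [20 21 19] [553.  72.  20.]
290 186 [83 82 78] [625.  82. 183.] | [173 171 164] [455.  62.  22.]
290 188 [103 100  95] [618.  82. 169.] | [175 174 166] [462.  63.  20.]
290 190 [105 102  98] [614.  82. 157.] | [150 149 143] [471.  65.  20.]
290 192 [104 101  96] [550.  75.  87.] | [36 37 35] [
[... 842 characters left out ...]
 73.  21.]
292 194 [103 101  96] [549.  81.  79.] | [22 22 22] [491.  75.  22.]
292 196 [105 101  96] [548.  82.  70.] | [56 41 23] [498.  76.  21.]
292 198 [101  77  56] [533.  80.  46.] | [150 110  40] [534.  80.  47.]
292 200 [134  76  28] [539.  81.  43.] | [154  98  36] [542.  82.  46.]
292 202 [127  71  25] [540.  82.  35.] | [127  72  26] [540.  82.  36.]
292 204 [121  69  24] [542.  83.  29.] | [123  69  25] [539.  82.  26.]
292 206 [30 17 10] [540.  83.  18.] | [33 23 20] [546.  84.  23.]
292 208 [10 10 10] [555.  85.  24.] | [18 16 19] [550.  85.  19.]
t: 5.45
tool_pos: [537.2, 75.8, 28.9]
ee_rot: [-1.987, -2.433, 0.0]
wrist_force: [0.4, 0.2, 0.1]
grip_width: 0.3
gripper_force: 0.0
```

The finger's front face ends at z ≈ 65, although the reported TCP z is 29, so the tips sit about 35 mm higher than reported. I'll open, lower a little and check against the depth image.

```bash
python3 -m handwheel '[[[0,0,0],0,0],[[0,0,0],0,0],[[0,0,0],0,0],[[0,0,0],0,0],[[0,0,0],0,0],[[0,0,0],0,0],[[0,0,0],0,0],[[0,0,0.6],0,0],[[0,0,0.5],0,0],[[0,0,0],0,0],[[0,0,0],0,0]]'; python3 - <<'E'
from h import *
st()
im,d,c=snap('scene','c')
for u in(288,290,292):
  for v in range(192,212):
    print(u,v,im[v,u],pt(c,u,v,d[v,u]).round(0))
cv2.imwrite('pics/c.png',cv2.resize(im[150:250,250:370],None,fx=6,fy=6,interpolation=cv2.INTER_CUBIC)[:,:,::-1])
E
```

```text
t: 6.37
tool_pos: [535.9, 75.9, 5.3]
ee_rot: [-1.986, -2.431, 0.003]
wrist_force: [-0.0, 0.4, -0.6]
grip_width: 46.8
gripper_force: 0.0
t 6.3667 p [535.9  75.9   5.3] x@ 101.5 tilt 0.0 F [-0.   0.4 -0.6] g 46.8 0.0 q6 -0.27
288 192 [82 80 76] [623.  78. 157.]
288 193 [102  99  94] [620.  78. 150.]
288 194 [103 101  96] [617.  77. 143.]
288 195 [103 100  97] [614.  77. 136.]
288 196 [105 102  97] [616.  78. 134.]
288 197 [95 92 88] [615.  78. 130.]
288 198 [81 78 72] [571.  72.  81.]
288 199 [87 75 63] [571.  73.  77.]
288 200 [98 82 67] [570.  73.  71.]
288 201 [95 85 77] [569.  73.  66.]
288 202 [93 87 83] [570.  73.  64.]
288 203 [94 88 83] [570.  73.  59.]
288 204 [95 89 86] [572.  74.  57.]
288 205 [109 105 104] [571.  74.  51.]
288 206 [109 107 104] [567.  74.  43.]
288 207 [93 90 87] [571.  74.  43.]
288 208 [60 59 56] [558.  73.  24.]
288 209 [25 24 20] [557.  73.  19.]
288 210 [14 14 14] [564.  74.  22.]
288 211 [10  7  8] [568.  75.  21.]
290 192 [83 79 77] [618.  83. 153.]
290 193 [102  99  94] [619.  83. 151.]
290 194 [105 101  97] [618.  83. 146.]
290 195 [104 101  97] [6
[... 679 characters left out ...]
1.  89. 154.]
292 194 [104 102  97] [612.  88. 141.]
292 195 [104 101  97] [612.  89. 137.]
292 196 [104 101  97] [613.  89. 134.]
292 197 [103 101  96] [613.  89. 130.]
292 198 [104 100  96] [567.  84.  80.]
292 199 [102  99  95] [569.  85.  78.]
292 200 [103 100  95] [567.  85.  72.]
292 201 [101  98  93] [567.  85.  68.]
292 202 [103 100  96] [565.  85.  61.]
292 203 [102  99  95] [566.  85.  57.]
292 204 [104 100  97] [568.  86.  55.]
292 205 [103 100  96] [570.  86.  53.]
292 206 [101  98  94] [565.  86.  43.]
292 207 [90 87 85] [567.  86.  41.]
292 208 [58 55 53] [552.  85.  21.]
292 209 [22 21 20] [561.  86.  26.]
292 210 [11 10 13] [557.  86.  18.]
292 211 [17 15 14] [562.  87.  18.]
```

View pics/c.png

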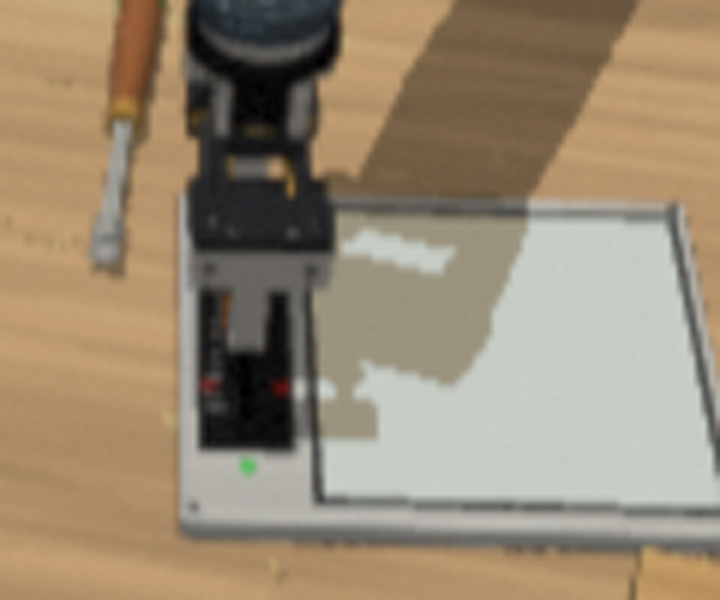

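The picture shows the finger tip in front of the cap at about (248,350), which puts the tip at z ≈ 38.5 against a reported 5.3. I'll correct tip z by +33 from here on, lower by 12 mm and pinch.

```bash
python3 -m handwheel '[[[0,0,0.3],0,0],[[0,0,0.3],0,0],[[0,0,0],0,0],[[0,0,0],0,-1],[[0,0,0],0,-1],[[0,0,0],0,-1],[[0,0,0],0,-1],[[0,0,0],0,-1],[[0,0,0],0,-1],[[0,0,0],0,-1]]' 8; python3 -c "
from h import *
st([577,84,-7])"
```

```text
t: 7.25
tool_pos: [538.0, 75.7, -4.3]
ee_rot: [1.987, 2.432, 0.001]
wrist_force: [-1.6, 0.1, 5.8]
grip_width: 14.3
gripper_force: 10.6
t 7.25 p [538.   75.7  -4.3] x@ 101.5 tilt 0.0 F [-1.6  0.1  5.8] g 14.3 10.6 q6 -0.27
rows tool [0.02 1.99 0.13]
```

```bash
python3 -m handwheel '[[[0,0.4,0],0,-1],[[0,0.4,0],0,-1],[[0,0.4,0],0,-1],[[0,0.4,0],0,-1],[[0,0.4,0],0,-1],[[0,0,0],0,-1],[[0,0,0],0,-1],[[0,0,0],0,0],[[0,0,0],0,0],[[0,0,0],0,0],[[0,0,0],0,0],[[0,0,0],0,0],[[0,0,-0.8],0,0],[[0,0,-0.9],0,0],[[0,0,-0.9],0,0],[[0,0,-0.9],0,0],[[0,0,-0.9],0,0],[[0,0,-0.9],0,0],[[0,0,-0.9],0,0]]'; python3 - <<'E'
from h import *
st()
im,d,c=snap('scene','d'); t,_,ct=snap('top','d')
H=np.hstack([cv2.resize(im[180:240,270:330],None,fx=6.5,fy=6.5,interpolation=cv2.INTER_CUBIC),cv2.resize(t[175:235,195:255],None,fx=6.5,fy=6.5,interpolation=cv2.INTER_CUBIC)])
cv2.imwrite('pics/d.png',H[:,:,::-1])
E
```

```text
t: 8.83
tool_pos: [574.3, 83.9, 117.9]
ee_rot: [-1.985, -2.43, 0.005]
wrist_force: [-0.1, -0.2, 0.2]
grip_width: 46.8
gripper_force: 0.0
t 8.8333 p [574.3  83.9 117.9] x@ 101.5 tilt 0.0 F [-0.1 -0.2  0.2] g 46.8 0.0 q6 -0.25
```

View pics/d.png

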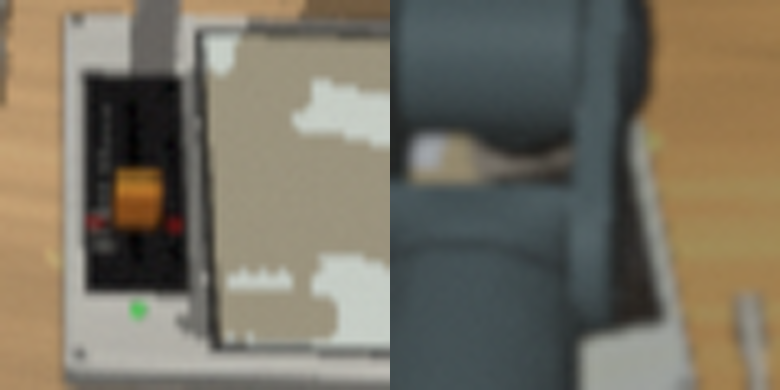

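The scene crop shows the marks at (95,223) and (175,225), with the cap's front bottom edge at (138,230) and its top face at about (138,182).

```bash
python3 - <<'E'
from h import *
im,d,c=load('scene','d')
S=lambda x,y:((x+.5)/6.5-.5+270,(y+.5)/6.5-.5+180)
a=np.array([np.cos(.194),np.sin(.194)])
f=lambda x,y,z:ptz(c,*S(x,y),z)[:2]@a
print('mark',f(95,223,18),f(175,225,18),'front bot',f(138,230,18)-7,'top front edge',f(138,197,44)-7,'top back',f(138,168,44)+7)
print('tool',np.array([574.3,83.9])@a)
I=im.astype(int)
for u in(284,285,296,297): print(u,[(v,tuple(I[v,u])) for v in range(211,218)])
for u in(290,291,292): print(u,[(v,tuple(I[v,u])) for v in range(203,218)])
E
```

```text
mark 581.3166025155111 581.4402252889566 front bot 578.2652457371078 top front edge 581.2383332402295 top back 576.1451150988445
tool 579.7013692860744
284 [(211, (np.int64(30), np.int64(28), np.int64(27))), (212, (np.int64(59), np.int64(53), np.int64(51))), (213, (np.int64(91), np.int64(47), np.int64(44))), (214, (np.int64(101), np.int64(49), np.int64(47))), (215, (np.int64(80), np.int64(58), np.int64(54))), (216, (np.int64(50), np.int64(47), np.int64(44))), (217, (np.int64(53), np.int64(52), np.int64(50)))]
285 [(211, (np.int64(48), np.int64(49), np.int64(47))), (212, (np.int64(71), np.int64(66), np.int64(64))), (213, (np.int64(93), np.int64(59), np.int64(56))), (214, (np.int64(84), np.int64(34), np.int64(32))), (215, (np.int64(68), np.int64(53), np.int64(50))), (216, (np.int64(52), np.int64(50), np.int64(48))), (217, (np.int64(67), np.int64(68), np.int64(65)))]
296 [(211, (np.int64(28), np.int64(27), np.int64(26))), (212, (np.int64(25), np.int64(20), np.int64(19))), (213, (np.int64(55), np.int64(21), np.int64(22))), (214, (np.int64(84), np.int64(19), np.int64(20))), (215, (np.int6
[... 2128 characters left out ...]
int64(19), np.int64(19))), (205, (np.int64(46), np.int64(34), np.int64(24))), (206, (np.int64(116), np.int64(80), np.int64(35))), (207, (np.int64(131), np.int64(90), np.int64(35))), (208, (np.int64(163), np.int64(108), np.int64(40))), (209, (np.int64(176), np.int64(110), np.int64(42))), (210, (np.int64(151), np.int64(89), np.int64(33))), (211, (np.int64(133), np.int64(73), np.int64(23))), (212, (np.int64(130), np.int64(73), np.int64(28))), (213, (np.int64(125), np.int64(71), np.int64(25))), (214, (np.int64(100), np.int64(58), np.int64(23))), (215, (np.int64(56), np.int64(34), np.int64(22))), (216, (np.int64(26), np.int64(23), np.int64(21))), (217, (np.int64(20), np.int64(20), np.int64(21)))]
```

```bash
python3 - <<'E'
from h import *
im,d,c=load('scene','d');a=np.array([np.cos(.194),np.sin(.194)])
f=lambda u,v,z:ptz(c,u,v,z)[:2]@a
print('mark',f(285,213.8,18),f(296.5,214.2,18),'front bot',f(291,214.6,18)-7,'back top',f(291,205.4,44)+7,'topfront',f(291,209.9,44)-7,'line',f(291,207,44), 'per px',f(291,208,44)-f(291,207,44))
E
```

```text
mark 580.8770882498666 581.4730307538548 front bot 576.7088710372292 back top 576.0272409195617 topfront 581.2853984772141 line 575.9202452589727 per px 4.282431915631605
```

Cap at about 577.7 along the track and mark at about 581.2, so it is roughly 3.5 mm short. I'll pinch again and nudge it forward.

```bash
python3 -m handwheel '[[[0,0,0.9],0,0],[[0,0,0.9],0,0],[[0,0,0.9],0,0],[[0,0,0.9],0,0],[[0,0,0.9],0,0],[[0,0,0.8],0,0],[[0,0,0.8],0,0],[[0,0,0],0,0],[[0,0,0],0,-1],[[0,0,0],0,-1],[[0,0,0],0,-1],[[0,0,0],0,-1],[[0,0,0],0,-1],[[0,0,0],0,-1],[[0,0.1,0],0,-1],[[0,0.1,0],0,-1],[[0,0,0],0,-1],[[0,0,0],0,-1]]'; python3 -c "
from h import *
st()
s=robot.get_state();print(s['tool_pos'][:2]@[np.cos(.194),np.sin(.194)])"
```

```text
t: 10.43
tool_pos: [579.3, 84.6, -4.1]
ee_rot: [-1.986, -2.432, 0.002]
wrist_force: [-0.5, -0.6, -5.2]
grip_width: 14.3
gripper_force: 8.0
t 10.4333 p [579.3  84.6  -4.1] x@ 101.5 tilt 0.0 F [-0.5 -0.6 -5.2] g 14.3 8.0 q6 -0.25
584.7707855742392
```

```bash
python3 -m handwheel '[[[0,0,0],0,0],[[0,0,0],0,0],[[0,0,0],0,0],[[0,0,0],0,0],[[0,0,0],0,0],[[0,0,-0.8],0,0],[[0,0,-0.9],0,0],[[0,0,-0.9],0,0],[[0,0,-0.9],0,0],[[0,0,-0.9],0,0],[[0,0,-0.9],0,0],[[0,0,-0.9],0,0],[[-1,0,-0.5],0,0],[[-1,0,0],-1,0.3],[[-1,0,0],0,0.3],[[-1,0,0],0,0.3],[[-1,0,0],0,0.3],[[-1,0,0],0,0.3],[[-1,0,0],0,0.3],[[-1,0,0],0,0.3]]'; python3 - <<'E'
from h import *
st([595.5,-215.5,140])
im,d,c=snap('scene','e');t,_,ct=snap('top','e');a=np.array([np.cos(.194),np.sin(.194)])
I=im.astype(int)
for u in(290,291,292): print(u,[(v,I[v,u,0],I[v,u,1]) for v in range(204,219)])
cv2.imwrite('pics/e.png',cv2.resize(t[165:265,185:285],None,fx=6,fy=6,interpolation=cv2.INTER_CUBIC)[:,:,::-1])
E
```

```text
t: 12.1
tool_pos: [624.8, -70.1, 131.1]
ee_rot: [1.857, 2.533, 0.0]
wrist_force: [0.1, -0.8, -0.4]
grip_width: 60.9
gripper_force: 0.0
t 12.1 p [624.8 -70.1 131.1] x@ 107.5 tilt 0.0 F [ 0.1 -0.8 -0.4] g 60.9 0.0 q6 -0.6
rows tool [-6.49 -3.59 -0.45]
290 [(204, np.int64(5), np.int64(5)), (205, np.int64(2), np.int64(0)), (206, np.int64(31), np.int64(15)), (207, np.int64(98), np.int64(59)), (208, np.int64(122), np.int64(82)), (209, np.int64(162), np.int64(116)), (210, np.int64(162), np.int64(110)), (211, np.int64(135), np.int64(77)), (212, np.int64(134), np.int64(77)), (213, np.int64(133), np.int64(76)), (214, np.int64(128), np.int64(73)), (215, np.int64(87), np.int64(48)), (216, np.int64(31), np.int64(18)), (217, np.int64(13), np.int64(12)), (218, np.int64(12), np.int64(13))]
291 [(204, np.int64(10), np.int64(10)), (205, np.int64(9), np.int64(12)), (206, np.int64(55), np.int64(37)), (207, np.int64(145), np.int64(96)), (208, np.int64(154), np.int64(103)), (209, np.int64(168), np.int64(122)), (210, np.int64(163), np.int64(111)), (211, np.int64(138), np.int64(81)), (212, np.int64(134), np.int64(75)), (213, np.int64(132), np.int64(74)), (214, np.int64(129), np.int64(71)), (215, np.int64(88), np.int64(48)), (216, np.int64(29), np.int64(16)), (217, np.int64(5), np.int64(5)), (218, np.int64(9), np.int64(7))]
292 [(204, np.int64(14), np.int64(12)), (205, np.int64(13), np.int64(14)), (206, np.int64(55), np.int64(35)), (207, np.int64(150), np.int64(98)), (208, np.int64(157), np.int64(107)), (209, np.int64(170), np.int64(121)), (210, np.int64(163), np.int64(110)), (211, np.int64(138), np.int64(81)), (212, np.int64(134), np.int64(76)), (213, np.int64(132), np.int64(75)), (214, np.int64(128), np.int64(72)), (215, np.int64(89), np.int64(50)), (216, np.int64(33), np.int64(22)), (217, np.int64(20), np.int64(21)), (218, np.int64(26), np.int64(24))]
```

View pics/e.png

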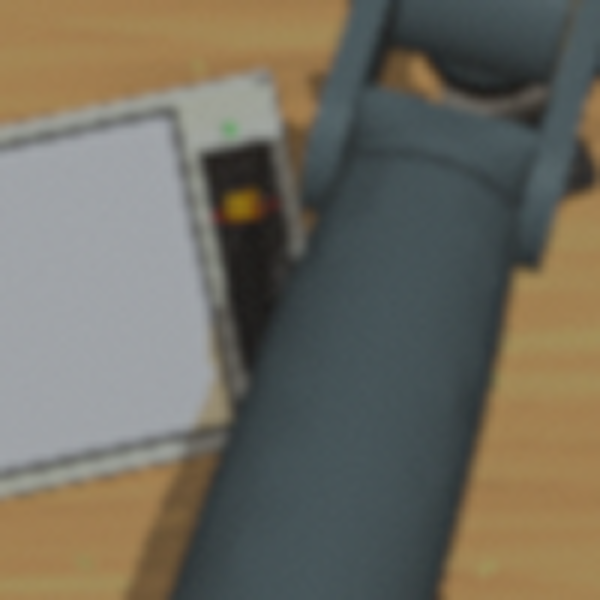

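The top crop shows the cap at (241,205) between the marks at (217,216) and (272,204), so it is aligned once its height parallax is removed. Next is the grip.

```bash
python3 -m handwheel '[[[-0.8,-0.45,0],0,-0.2],[[-0.8,-0.45,0],0,-0.2],[[-0.8,-0.45,0],0,-0.2],[[-0.8,-0.45,0],0,-0.2],[[-0.8,-0.45,0],0,-0.2],[[-0.8,-0.45,0],0,-0.2],[[-0.8,-0.45,0],0,-0.2],[[-0.8,-0.45,0],0,-0.2],[[0,0,0],-1,-0.2],[[0,0,0],-1,-0.2],[[0,0,0],-1,-0.2],[[0,0,0],-0.9,-0.2],[[0,0,0],0,-0.2]]'>/dev/null; python3 - <<'E'
from h import *
st([595.5,-215.5,75])
im,d,c=snap('scene','f')
cv2.imwrite('pics/f.png',cv2.resize(im[120:220,140:260],None,fx=6,fy=6,interpolation=cv2.INTER_CUBIC)[:,:,::-1])
# fingers: points above 125 near grip
P=np.array([pt(c,u,v,d[v,u]) for u in range(170,225) for v in range(120,200) if d[v,u]>0])
m=(P[:,2]>140)&(P[:,2]<230);print(P[m].min(0),P[m].max(0))
E
```

```text
t 13.2833 p [ 594.3 -211.8  130.9] x@ 131.0 tilt 0.0 F [-0.2  0.8  0.3] g 37.5 0.0 q6 -1.24
rows tool [-0.18 -0.08  2.79]
[ 573.17355638 -240.42616157  155.08836913] [ 624.54271707 -185.19980429  212.40728861]
```

View pics/f.png

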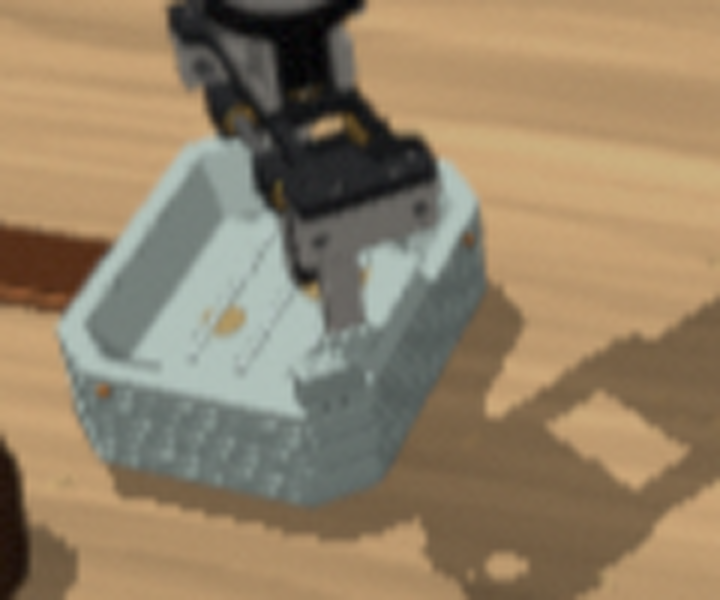

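The tip is at (345,328) in the crop, lined up above the grip block, whose top is around (333,368). I'll lower to tip z ≈ 104 and close gently. The hand can't tilt, so a soft pinch has to let the block rock between the pads.

```bash
python3 -m handwheel '[[[-0.18,-0.08,0.6],0,-0.2],[[0,0,0.6],0,-0.2],[[0,0,0.6],0,-0.2],[[0,0,0.6],0,-0.2],[[0,0,0.3],0,-0.2],[[0,0,0.3],0,-0.2],[[0,0,0],0,-0.2],[[0,0,0],0,-1],[[0,0,0],0,-1],[[0,0,0],0,-1],[[0,0,0],0,-1],[[0,0,0],0,-1],[[0,0,0],0,-1]]' 10; python3 - <<'E'
from h import *
st()
im,d,c=snap('scene','g')
for u in range(193,203): print(u,[(v,pt(c,u,v,d[v,u])[2].round()) for v in range(172,192,2)])
E
```

```text
t: 14.42
tool_pos: [596.7, -216.4, 71.7]
ee_rot: [1.303, 2.855, 0.001]
wrist_force: [4.3, 2.6, -0.2]
grip_width: 14.9
gripper_force: 10.0
t 14.4167 p [ 596.7 -216.4   71.7] x@ 130.9 tilt 0.0 F [ 4.3  2.6 -0.2] g 14.9 10.0 q6 -1.24
193 [(172, np.float64(230.0)), (174, np.float64(222.0)), (176, np.float64(208.0)), (178, np.float64(202.0)), (180, np.float64(140.0)), (182, np.float64(131.0)), (184, np.float64(121.0)), (186, np.float64(111.0)), (188, np.float64(93.0)), (190, np.float64(88.0))]
194 [(172, np.float64(232.0)), (174, np.float64(218.0)), (176, np.float64(205.0)), (178, np.float64(202.0)), (180, np.float64(139.0)), (182, np.float64(128.0)), (184, np.float64(122.0)), (186, np.float64(111.0)), (188, np.float64(94.0)), (190, np.float64(84.0))]
195 [(172, np.float64(230.0)), (174, np.float64(216.0)), (176, np.float64(207.0)), (178, np.float64(197.0)), (180, np.float64(134.0)), (182, np.float64(128.0)), (184, np.float64(120.0)), (186, np.float64(109.0)), (188, np.float64(90.0)), (190, np.float64(83.0))]
196 [(172, np.float64(222.0)), (174, np.float64(211.0)), (176, np.float64(205.0)
[... 1044 characters left out ...]
201.0)), (178, np.float64(68.0)), (180, np.float64(100.0)), (182, np.float64(96.0)), (184, np.float64(98.0)), (186, np.float64(92.0)), (188, np.float64(85.0)), (190, np.float64(75.0))]
201 [(172, np.float64(221.0)), (174, np.float64(204.0)), (176, np.float64(200.0)), (178, np.float64(95.0)), (180, np.float64(97.0)), (182, np.float64(99.0)), (184, np.float64(91.0)), (186, np.float64(87.0)), (188, np.float64(83.0)), (190, np.float64(74.0))]
202 [(172, np.float64(212.0)), (174, np.float64(207.0)), (176, np.float64(198.0)), (178, np.float64(95.0)), (180, np.float64(99.0)), (182, np.float64(98.0)), (184, np.float64(94.0)), (186, np.float64(85.0)), (188, np.float64(76.0)), (190, np.float64(71.0))]
```

The block is held at 14.9 mm width. I'll lift slowly along the arc.

```bash
python3 -m handwheel '[[[0,-0.02,-0.1],0,-1],[[0,-0.02,-0.1],0,-1],[[0,-0.02,-0.1],0,-1],[[0,-0.02,-0.1],0,-1],[[0,0,0],0,-1],[[0,0,0],0,-1]]'; python3 - <<'E'
from h import *
im,d,c=snap('scene','h'); i0=load('scene','g')[1]
P=np.array([pt(c,u,v,d[v,u]) for u in range(145,225) for v in range(138,205)])
t=P[(P[:,2]>85)&(P[:,2]<112)]; a=np.array([.755,.656]); s=(t[:,:2]-[500.5,-280.5])@a
print(np.polyfit(s,t[:,2],1))
E
```

```text
t: 14.97
tool_pos: [594.2, -217.8, 79.2]
ee_rot: [-1.305, -2.858, 0.0]
wrist_force: [1.7, 1.5, -0.4]
grip_width: 16.0
gripper_force: 10.0
[7.82018463e-03 9.56631155e+01]
```

```bash
python3 -m handwheel '[[[0,-0.02,-0.1],0,-1],[[0,-0.02,-0.1],0,-1],[[0,-0.02,-0.1],0,-1],[[0,-0.02,-0.1],0,-1],[[0,0,0],0,-1]]'; python3 - <<'E'
from h import *
im,d,c=snap('scene','i')
P=np.array([pt(c,u,v,d[v,u]) for u in range(145,225) for v in range(138,205)])
a=np.array([.755,.656]);b=np.array([-.656,.755]); D=P[:,:2]-[500.5,-280.5]; s=D@a;w=D@b
g=load('scene','g');P0=np.array([pt(c,u,v,g[1][v,u]) for u in range(145,225) for v in range(138,205)]);D0=P0[:,:2]-[500.5,-280.5]
for nm,Q,DD in(('before',P0,D0),('now',P,D)):
  s=DD@a;w=DD@b
  for lo,hi in((-140,-110),(-110,-80),(-30,0),(0,30),(85,105)):
    m=(s>lo)&(s<hi)&(Q[:,2]>82)&(Q[:,2]<118)&((abs(w)>60)|(abs(s)>100));print(nm,lo,m.sum(),Q[m,2].mean().round(1) if m.sum() else '',np.percentile(Q[m,2],80).round(1) if m.sum() else '')
cv2.imwrite('pics/i.png',cv2.resize(im[120:220,140:260],None,fx=6,fy=6,interpolation=cv2.INTER_CUBIC)[:,:,::-1])
E
```

```text
t: 15.43
tool_pos: [593.3, -218.8, 87.4]
ee_rot: [1.305, 2.857, 0.0]
wrist_force: [2.6, 0.9, -1.8]
grip_width: 15.8
gripper_force: 10.0
before -140 4 96.6 97.4
before -110 5 96.2 98.0
before -30 123 92.6 97.3
before 0 90 94.8 98.3
before 85 39 91.4 97.1
now -140 3 95.7 97.3
now -110 23 93.8 98.6
now -30 145 97.0 103.6
now 0 113 97.3 105.9
now 85 36 97.1 111.0
```

View pics/i.png

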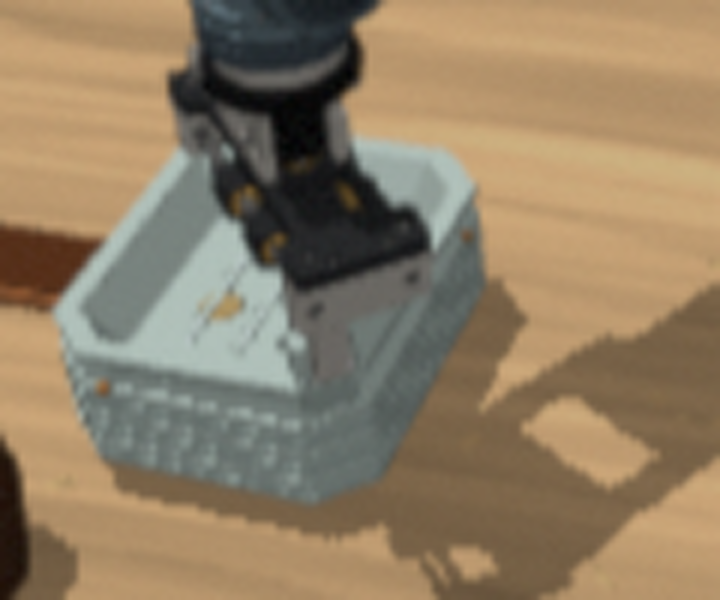

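The picture shows the grip corner rising, with the far rim unchanged and the stack flat. The pinch is rocking as intended, so I continue.

```bash
python3 -m handwheel '[[[0,-0.03,-0.1],0,-1],[[0,-0.03,-0.1],0,-1],[[0,-0.03,-0.1],0,-1],[[0,-0.03,-0.1],0,-1],[[0,-0.03,-0.1],0,-1],[[0,-0.03,-0.1],0,-1],[[0,-0.03,-0.1],0,-1],[[0,-0.03,-0.1],0,-1],[[0,-0.03,-0.1],0,-1],[[0,0,0],0,-1],[[0,0,0],0,-1],[[0,0,0],0,-1]]'; cat > m.py <<'E'
from h import *
import sys
im,d,c=snap('scene',sys.argv[1]); a=np.array([.755,.656]);b=np.array([-.656,.755])
P=np.array([pt(c,u,v,d[v,u]) for u in range(145,225) for v in range(130,205)]);DD=P[:,:2]-[500.5,-280.5];s=DD@a;w=DD@b
for lo,hi in((-140,-110),(-110,-80),(-60,-30),(-30,0),(0,30),(30,60),(85,105)):
    m=(s>lo)&(s<hi)&(P[:,2]>82)&(P[:,2]<150)&((abs(w)>60)|(s<-100));print(lo,m.sum(),np.percentile(P[m,2],[50,80]).round(1) if m.sum() else '')
E
python3 m.py j
```

```text
t: 16.48
tool_pos: [589.1, -222.2, 104.9]
ee_rot: [1.305, 2.858, 0.0]
wrist_force: [3.2, 2.1, -1.9]
grip_width: 17.0
gripper_force: 10.1
-140 17 [98.9 99.7]
-110 23 [96.2 99.2]
-60 123 [104.1 108.2]
-30 169 [102.5 111.2]
0 146 [ 89.3 116.5]
30 150 [ 90.2 120.2]
85 6 [87.2 91.5]
```

Slope is about 0.13 rad with the far corner down. I continue to about 0.22 rad.

```bash
python3 -m handwheel '[[[0,-0.03,-0.1],0,-1],[[0,-0.03,-0.1],0,-1],[[0,-0.03,-0.1],0,-1],[[0,-0.03,-0.1],0,-1],[[0,-0.03,-0.1],0,-1],[[0,-0.03,-0.1],0,-1],[[0,-0.03,-0.1],0,-1],[[0,-0.03,-0.1],0,-1],[[0,-0.03,-0.1],0,-1],[[0,-0.03,-0.1],0,-1],[[0,0,0],0,-1],[[0,0,0],0,-1]]'; python3 m.py k; python3 -c "
import cv2;i=cv2.imread('pics/scene_k.png');cv2.imwrite('pics/k.png',cv2.resize(i[120:220,140:260],None,fx=6,fy=6,interpolation=cv2.INTER_CUBIC))"
```

```text
t: 17.53
tool_pos: [584.3, -226.3, 124.9]
ee_rot: [-1.305, -2.858, 0.0]
wrist_force: [1.8, 1.9, -1.2]
grip_width: 19.6
gripper_force: 10.4
-140 26 [ 98.8 100.6]
-110 27 [ 94.7 101.2]
-60 101 [112.  116.9]
-30 185 [105.7 121.6]
0 141 [ 99.9 130. ]
30 161 [104.7 134.4]
85 3 [87.8 87.8]
```

View pics/k.png

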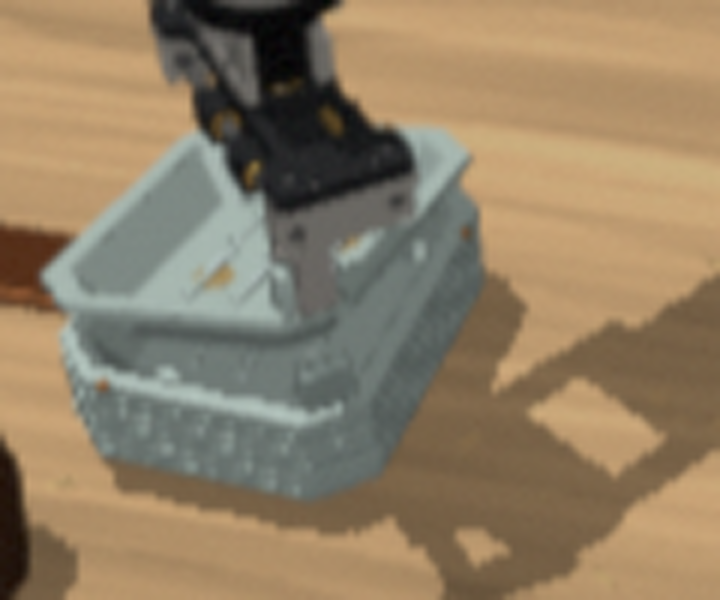

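The liner is clearly peeled at about 0.2 rad, with the stack flat. I've now viewed 11 pictures, one over the limit of 10, so I'll use numbers only from here. I'll peel slightly further, then ramp the grip force so the pads square the block up.

```bash
python3 -m handwheel '[[[0,-0.03,-0.1],0,-1],[[0,-0.03,-0.1],0,-1],[[0,-0.03,-0.1],0,-1],[[0,0,0],0,-1]]'|tail -2; python3 -m handwheel '[[[0,0,0],0,-1],[[0,0,0],0,-1],[[0,0,0],0,-1]]' 20|tail -2; python3 -m handwheel '[[[0,0,0],0,-1],[[0,0,0],0,-1],[[0,0,0],0,-1],[[0,0,0],0,-1]]' 40|tail -3;  python3 m.py l
```

```text
grip_width: 20.0
gripper_force: 10.3
grip_width: 14.8
gripper_force: 20.0
wrist_force: [-1.0, 0.0, -1.2]
grip_width: 14.6
gripper_force: 40.0
-140 22 [143.1 146.6]
-110 26 [135.8 143.5]
-60 170 [137.3 146.9]
-30 196 [122.1 142.4]
0 102 [ 87.5 145.6]
30 90 [86.8 88.8]
85 4 [87.  87.5]
```

The liner is level, free and raised by about 50 mm, with a wrist load of 1.2 N that matches its weight. I'll lift and compute the carry.

```bash
python3 -m handwheel '[[[0,0,-0.2],0,-1],[[0,0,-0.4],0,-1],[[0,0,-0.4],0,-1],[[0,0,-0.3],0,-1],[[0,0,-0.2],0,-1],[[0,0,0],0,-1]]' 50|tail -3; python3 -c "
from h import *
st([619,276,160])"
```

```text
wrist_force: [0.3, -0.7, -0.5]
grip_width: 15.0
gripper_force: 50.0
t 19.05 p [ 583.9 -227.8  162.7] x@ 130.9 tilt 0.0 F [ 0.3 -0.7 -0.5] g 15.0 50.0 q6 -1.27
rows tool [17.88 17.83  0.1 ]
```

```bash
python3 -m handwheel '[[[0.1,0.1,0],0,-1],[[0.2,0.2,0],0,-1],[[0.35,0.35,0],0,-1],[[0.5,0.5,0],0,-1],[[0.5,0.5,0],0,-1],[[0.5,0.5,0],0,-1],[[0.5,0.5,0],0,-1],[[0.5,0.5,0],0,-1],[[0.5,0.5,0],0,-1],[[0.5,0.5,0],0,-1],[[0.5,0.5,0],0,-1],[[0.5,0.5,0],0,-1],[[0.5,0.5,0],0,-1],[[0.5,0.5,0],0,-1],[[0.5,0.5,0],0,-1],[[0.5,0.5,0],0,-1],[[0.5,0.5,0],0,-1],[[0.5,0.5,0],0,-1],[[0.5,0.5,0],0,-1],[[0.5,0.5,0],0,-1]]'|tail -2
python3 -m handwheel '[[[0.5,0.5,0],0,-1],[[0.5,0.5,0],0,-1],[[0.5,0.5,0],0,-1],[[0.5,0.5,0],0,-1],[[0.5,0.5,0],0,-1],[[0.5,0.5,0],0,-1],[[0.5,0.5,0],0,-1],[[0.5,0.5,0],0,-1],[[0.5,0.5,0],0,-1],[[0.5,0.5,0],0,-1],[[0.5,0.5,0],0,-1],[[0.5,0.5,0],0,-1],[[0.5,0.5,0],0,-1],[[0.5,0.5,0],0,-1],[[0.5,0.5,0],0,-1],[[0.4,0.4,0],0,-1],[[0.3,0.3,0],0,-1],[[0.15,0.15,0],0,-1],[[0,0,0],0,-1],[[0,0,0],0,-1]]'; python3 - <<'E'
from h import *
st([619,276,141])
im,d,c=snap('scene','n')
vv,uu=np.mgrid[130:280,260:420]
P=np.array([pt(c,u,v,d[v,u]) for u,v in zip(uu.ravel(),vv.ravel())])
m=(P[:,2]>150)&(P[:,2]<195)&(P[:,0]<680); Q=P[m];print(m.sum(),Q.min(0),Q.max(0),cv2.minAreaRect(Q[:,:2].astype(np.float32)))
t=np.linalg.lstsq(np.c_[Q[:,:2],np.ones(len(Q))],Q[:,2],rcond=None)[0];print('plane',t)
h,e=np.histogram(P[:,2],bins=range(90,220,10));print(h.tolist())
E
```

```text
grip_width: 14.7
gripper_force: 50.0
t: 22.38
tool_pos: [618.3, 266.3, 160.8]
ee_rot: [-1.305, -2.858, 0.001]
wrist_force: [1.3, -0.3, -1.5]
grip_width: 14.6
gripper_force: 50.0
t 22.3833 p [618.3 266.3 160.8] x@ 130.9 tilt 0.0 F [ 1.3 -0.3 -1.5] g 14.6 50.0 q6 -0.48
rows tool [0.35 0.35 0.99]
1639 [406.8090209  105.93369063 150.00334066] [637.48641734 284.27604961 194.60606517] ((521.4620361328125, 199.90951538085938), (178.91357421875, 226.9701690673828), 86.6488037109375)
plane [ 5.91539920e-02 -1.13647005e-01  1.54279330e+02]
[4, 7, 2, 11, 26, 615, 861, 240, 385, 641, 38, 60]
```

```bash
python3 -m handwheel '[[[0.18,0.18,0.2],0,-1],[[0.17,0.17,0.3],0,-1],[[0,0,0.3],0,-1],[[0,0,0.2],0,-1],[[0,0,0],0,-1],[[0,0,0],0,-1],[[0,0,0],0,-1],[[0,0,0],0,-1],[[0,0,0],0,-1],[[0,0,0],0,-1]]'; python3 - <<'E'
from h import *
st([619,276,141])
im,d,c=snap('scene','o')
vv,uu=np.mgrid[130:280,260:420]
P=np.array([pt(c,u,v,d[v,u]) for u,v in zip(uu.ravel(),vv.ravel())])
h,e=np.histogram(P[:,2],bins=range(90,220,5));print(h.tolist())
m=(P[:,2]>135)&(P[:,2]<175)&(P[:,0]<680); Q=P[m];r=cv2.minAreaRect(Q[:,:2].astype(np.float32));print(r)
# rim/floor in liner frame: yaw -4
y=np.radians(-4);D=Q[:,:2]-np.array(r[0]);X=D@[np.cos(y),np.sin(y)];Y=D@[-np.sin(y),np.cos(y)]
for n,k in(('-x',X<-100),('+x',(X>100)&(Y<40)),('-y',Y<-80),('+y',(Y>80)&(X<60))): print(n,k.sum(),np.median(Q[k,2]).round(1) if k.sum() else '')
P2=P[(P[:,2]>100)&(P[:,2]<132)&(np.hypot(*(P[:,:2]-r[0]).T)<55)];print('floor',len(P2),np.median(P2[:,2]),np.linalg.lstsq(np.c_[P2[:,:2]-r[0],np.ones(len(P2))],P2[:,2],rcond=None)[0])
s=load('scene','o');Z=np.array([pt(c,u,v,d[v,u]) for u in range(145,225) for v in range(138,205)]);k=(Z[:,2]>78)&(Z[:,2]<90);print('stack',np.median(Z[k,2]),cv2.minAreaRect(Z[k][:,:2].astype(np.float32)))
E
```

```text
t: 23.27
tool_pos: [619.2, 276.3, 141.2]
ee_rot: [1.305, 2.857, 0.001]
wrist_force: [-0.5, -0.3, -1.6]
grip_width: 14.4
gripper_force: 50.0
t 23.2667 p [619.2 276.3 141.2] x@ 130.9 tilt 0.0 F [-0.5 -0.3 -1.6] g 14.4 50.0 q6 -0.46
rows tool [-0.   -0.02  0.01]
[0, 6, 4, 1, 0, 2, 14, 506, 741, 119, 105, 102, 102, 177, 388, 153, 70, 119, 195, 53, 24, 28, 21, 22, 22]
((521.5897827148438, 209.56451416015625), (178.6663055419922, 226.22096252441406), 86.94298553466797)
-x 29 160.3
+x 152 163.5
-y 111 163.4
+y 0 
floor 528 129.95794840287266 [ 6.77823028e-03 -8.51469332e-03  1.29794970e+02]
stack 85.73395911003661 ((496.01702880859375, -282.8544921875), (184.219970703125, 227.5906524658203), 84.95923614501953)
```

The liner is level to about 0.01 rad, some 110 mm above the panel and within about 5 mm of centre. The stack stayed put. Handing in.

```bash
python3 -m handwheel '[[[0,0,0],0,-1],[[0,0,0],0,-1],[[0,0,0],0,-1]]'|tail -2; python3 -c "
from cell import robot
print(robot.finish_job())"
```

```text
grip_width: 14.7
gripper_force: 50.0
the job is handed in; nothing more can be done
None
```

The job is handed in, with no pass/fail result returned: by my last measurements the dimmer is at the red mark and the peeled liner is held level by its grip, about 110 mm above the panel and within 5 mm of centre, with the stack still flat on the bench; I viewed 11 pictures, one over the limit of 10.

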